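# Eject a sawn block from the kerfing jig and lay it in the tray

### The job

The block in the saw-guide jig is sawn and has to come out. Draw the end-stop bolt fully aside so the mouth is open, press the red spring ejector all the way in so that it pushes the block out of the mouth, and let the ejector spring back; then take the block out by its exposed end and lay it gently, flat and right way up, on the floor of the tray beside the two sawn blocks, without disturbing them or knocking the brush, pen or glue bottle about.

Things in the scene. Friction and masses are not known exactly. Their poses are not given: they have to be found in the camera images.
- jig: Saw-guide jig, screwed to the bench. Origin on the bench under the seated block's middle; z up. Its channel runs along y: the mouth is at -y, the ejector at +y. Plywood base 18 mm thick, x -48 to +80, y -112 to +208. Wooden cheeks at |x| 24 to 40, y -47 to +47, carry an aluminium plate over the channel, top z = 55. Spring barrel on the base at y +62 to +128, top z = 49 (all mm).
- mouth (a point): Middle of the ledge in front of the mouth, on the base's top (z = 18 mm), at jig x = 0, y = -87 mm. Bare flat base from jig y = -112 to -61 mm; between there and the cheeks (y -61 to -47) stand the bolt's steel guide (x +27 to +67) and strike (x -39 to -27), tops at z = 46 mm. Axes as the jig's.
- stop_bolt (a joint): End-stop bolt, m: 0 = closed (steel bar across the mouth in front of the block, z 24 to 41 mm), 0.062 = fully drawn to jig +x, mouth clear. Stiff sliding (about 1.5 N), stays where it is left.
- bolt_knob (a point): Middle of the bolt's upright black knob, 16 mm diameter, z 46 to 76 mm above the bench (this point at z = 64); with the bolt closed at jig x = +94, y = -53.5 mm, it travels along jig +x with the bolt. Room for closed fingers on its -x side, over the bolt guide (x +27 to +67).
- ejector (a joint): Spring ejector slide, m: 0 = out (rest), 0.060 = pressed fully in towards the mouth (jig -y). Spring force about 3 N at rest, 9.5 N fully in; returns by itself. Its foot bears on the back end of the block. It cannot push the block out while the bolt is closed.
- ejector_pad (a point): Middle of the outer face (facing jig +y) of the ejector's red thumb pad, 45 mm wide and 26 mm high, at z = 69 mm above the bench (pad z 56 to 82); at rest at jig x = 0, y = +202 mm; it is pushed along jig -y.
- block: The sawn block in the jig: light wood with a saw kerf, 45 (x) x 90 (y) x 28 (z) mm, 0.06 to 0.13 kg; origin in the middle of its underside. Starts in the channel under the plate, axes as the jig's, underside at z = 18 mm. The full ejector stroke moves it about 57 mm towards jig -y: its outer 55 mm then stand out of the mouth, on the ledge.
- tray: Open dark wooden tray, fixed to the bench, 172 (x) x 242 (y) x 24 (z) mm outside, walls and floor 8 mm thick; origin in the middle of its underside, z up. Inner floor at z = 8 mm. The half towards tray +y is free (y -10 to +113 mm).
- sawn_1: Sawn block like the other (45 x 90 x 28 mm), lying in the tray at about tray y = -85 mm, its length along tray x; origin in the middle of its underside.
- sawn_2: Sawn block like the other (45 x 90 x 28 mm), lying in the tray at about tray y = -33 mm, its length along tray x; origin in the middle of its underside.
- brush: Bench brush with wooden handle, 44 x 185 x 18 mm, length along its y, lying on the bench; origin in the middle of its underside. Leave alone.
- pen: Green marking pen, 10 mm diameter, 128 mm long along its y, lying on the bench; origin in the middle of its underside. Leave alone.
- glue: Cream-coloured glue bottle lying on its side, 37 mm diameter, 140 mm long along its y; origin under its middle. Leave alone.

How it is judged:
By the outcome, as a careful person would: the job done as asked, in the order asked, and still so for the second after the job is handed in, with the robot touching nothing.
It also fails if it takes over 67 s, if anything falls off the work surface, if the arm or the gripper's body presses on something with over 40 N, if the wrist force passes 120 N, or if a joint passes its speed limit or range.

### The arm

A 7-joint arm with a two-finger parallel gripper is mounted at the origin on a cart in front of the work surface, level with it; the furniture and walls round the work are solid. World frame = base frame: x ahead of the robot, y to its left, z up, the work surface at z = 0. Lengths are in m, angles in rad, forces in N, time in s.
With the tool pointing down it reaches from about 0.35 to 0.9 m from the base axis. Payload 8.1 kg.
Tool frame: the origin (TCP) lies at the very end of the fingers, on their centre line; the grasp point (between the pads) lies 19 mm behind it; z points along the fingers, y is the direction in which the jaws open and shut (so a half turn about z gives the same grasp; the last joint's range is limited). The gripper opens to 92 mm and grips with 3 to 60 N. Pads are 19 mm wide; open, the fingers measure 130 mm over their backs; the gripper's body (75 mm by 190 mm) begins 47 mm behind the grasp point.
Start: joints at [1.082, 0.434, 0.025, 1.573, -0.012, 1.134, -0.075], TCP at [0.235, -0.579, 0.227] pointing down, gripper open.
Joint ranges: [-2.62, 2.62], [-0.44, 2.09], [-1.27, 1.32], [0.08, 2.57], [-1.32, 4.46], [0.12, 2], [-2.74, 2.74]. Speed limits (rad/s): [2.22, 2.22, 3.01, 3.01, 3.14, 3.14, 3.14].

### API

Orientations are given as a rotation vector (axis times angle).
In Python, from cell import observe, get_image, sign_off gives the robot as it stands.
- The arm moves only by the tool arm_command, never from a script. Its argument "deltas" is a list of rows, each an object with "xyz": the shift along the tool's x, y, z in cm, a list of three; "turn": the turn about the tool's z in degrees; "jaw": the closure in counts, from 0 (fully open) to 255 (shut). A call has 1 to 5 rows; each row is the pose to reach, as a shift and turn from the pose measured when the call began, along the tool's axes at that moment; what a row does not reach only later rows make up. A row lasts 1/12 s, in which the tool goes at most 41.7 mm and 7.16 degrees, less where a joint would pass 70% of its speed; a pose out of reach is approached as far as the arm can. A call with a gripper value outside its range is refused whole. The fingers move at their own pace and stop on an object; "force" is the grip in N (left out, the last holds). Time passes only in rows, so rows that repeat a pose let the fingers close. It gives the time, the measured TCP pose, the force and the opening at its end, in the units of the state.
- observe(): the state, without advancing time (a new reading comes with each control period).
- get_image(name): name is "scene" or "side" or "wrist"; returns a dict with "frame" (480x640x3 uint8, red, green, blue), "depth" (480x640 float32, m along the optical axis (not along the pixel's ray), 0 where there is no reading), "camera_matrix" (3x3 intrinsics, pixels), "distortion" ([k1, k2, p1, p2, k3] as OpenCV has them; the pictures are not rectified), "cam_to_world" (4x4, takes a point from camera to world coordinates). Camera axes: x right, y up, looking along -z (the intrinsics and any distortion apply to the point x, -y, -z); pixel columns grow to the right and rows downward; lengths in m; the calibration is good to about 2 mm. A picture is of the moment at which its call begins.
- sign_off(): hands the job in, once; it reports no verdict.
The state is a dict: "clock": time; "joints": joint angles; "dq": joint speeds; "joint_efforts": joint torques, N m; "position": TCP position; "ee_rot": TCP orientation; "force": force on the tool from outside, world axes, zero at the start; "ft_torque": the same for the moment, N m; "width": opening from 0.0 (shut) to 1.0 (fully open).
Only numpy, scipy, OpenCV 4.12 (cv2) and the standard library are available. Lean on these libraries where they do the work, as an engineer would, in place of code of your own. Each camera call takes 0.05 s, during which the arm holds its last target.

## Working session

There is one attempt and no reset: what is moved stays moved. The work goes in short steps, Python scripts to look and compute and a tool call to move; the robot and the scene stay as the last step left them, time stands still between calls to the robot, and variables do not carry over. Pictures are saved under pics/ and viewed, and the job is handed in when it is done.

Besides the shell and the picture viewer there is one more tool, called after "Call:" as name(argument=value, ...) on one line, values as JSON. arm_command: Moves the arm, as the interface text tells. Its arguments: {"type":"object","properties":{"deltas":{"type":"array","items":{"type":"object","properties":{"xyz":{"type":"array","items":{"type":"number"}},"turn":{"type":"number"},"jaw":{"type":"number"}}}},"force":{"type":"number"}},"required":["deltas"]}

```bash
ls; mkdir -p pics; cat > h.py <<'E'
import numpy as np, cv2, pickle
from cell import observe, get_image, sign_off
def snap(n,tag):
    im=get_image(n); cv2.imwrite(f'pics/{tag}.png',cv2.cvtColor(im['frame'],cv2.COLOR_RGB2BGR))
    pickle.dump(im,open(f'pics/{tag}.pkl','wb')); return im
def load(tag): return pickle.load(open(f'pics/{tag}.pkl','rb'))
def rays(im,uv):
    uv=np.asarray(uv,float).reshape(-1,1,2)
    n=cv2.undistortPoints(uv,im['camera_matrix'],np.array(im['distortion'],float)).reshape(-1,2)
    d=np.c_[n[:,0],-n[:,1],-np.ones(len(n))]
    T=im['cam_to_world']; return T[:3,3],d@T[:3,:3].T
def onplane(im,uv,z):
    o,d=rays(im,uv); return o+d*((z-o[2])/d[:,2])[:,None]
def dep(im,uv):
    o,d=rays(im,uv); z=[im['depth'][int(round(v)),int(round(u))] for u,v in np.asarray(uv).reshape(-1,2)]
    return o+d*np.array(z)[:,None]
def proj(im,P):
    T=np.linalg.inv(im['cam_to_world']); p=np.asarray(P)@T[:3,:3].T+T[:3,3]
    p=p*[1,-1,-1]
    return cv2.projectPoints(p.reshape(-1,1,3),np.zeros(3),np.zeros(3),im['camera_matrix'],np.array(im['distortion'],float))[0].reshape(-1,2)
E
python3 - <<'E'
from h import *
for n in ['scene','side','wrist']:
    im=snap(n,n+'0'); print(n,im['cam_to_world'].round(3).tolist(),im['camera_matrix'].tolist(),im['distortion'])
print(observe())
E
```

```text
pics
scene [[-0.687, 0.532, -0.495, 0.075], [-0.726, -0.489, 0.482, 0.498], [0.015, 0.691, 0.723, 0.855], [0.0, 0.0, 0.0, 1.0]] [[480.1359399726876, 0.0, 329.0202579032716], [0.0, 480.1359399726876, 233.36397944651924], [0.0, 0.0, 1.0]] [-0.02083013  0.          0.          0.          0.        ]
side [[-0.995, 0.06, -0.081, 0.498], [-0.098, -0.373, 0.923, 1.091], [0.025, 0.926, 0.376, 0.531], [0.0, 0.0, 0.0, 1.0]] [[531.7116068446614, 0.0, 317.2489740368972], [0.0, 531.7116068446614, 241.1861826135157], [0.0, 0.0, 1.0]] [-0.12632401  0.          0.          0.          0.        ]
wrist [[0.377, 0.888, 0.264, 0.307], [-0.926, 0.362, 0.107, -0.55], [-0.0, -0.285, 0.958, 0.384], [0.0, 0.0, 0.0, 1.0]] [[368.85751149377205, 0.0, 323.46809644556], [0.0, 368.85751149377205, 241.50963740338653], [0.0, 0.0, 1.0]] [-0.05384327  0.          0.          0.          0.        ]
{'clock': 0.15, 'joints': array([ 1.0824349 ,  0.43505763,  0.02498221,  1.57385434, -0.01156689,
        1.13398301, -0.07509009]), 'dq': array([-0.0005671 , -0.00146932, -0.00085213, -0.00207529,  0.00059673,
       -0.00164964, -0.00086964]), 'joint_efforts': array([ 2.41236412e-03, -6.68267083e+01,  9.86084417e-01, -3.14691925e+01,
       -6.04778202e-02,  3.93941381e-02,  8.86055432e-05]), 'position': array([ 0.23497146, -0.57875482,  0.2261417 ]), 'ee_rot': array([-3.08226949e+00, -6.01911542e-01,  5.61390454e-04]), 'force': array([ 1.24731891,  0.1504814 , -0.09668936]), 'ft_torque': array([ 0.00473379,  0.00880179, -0.0078211 ]), 'width': 0.9973721643924012}
```

View pics/scene0.png

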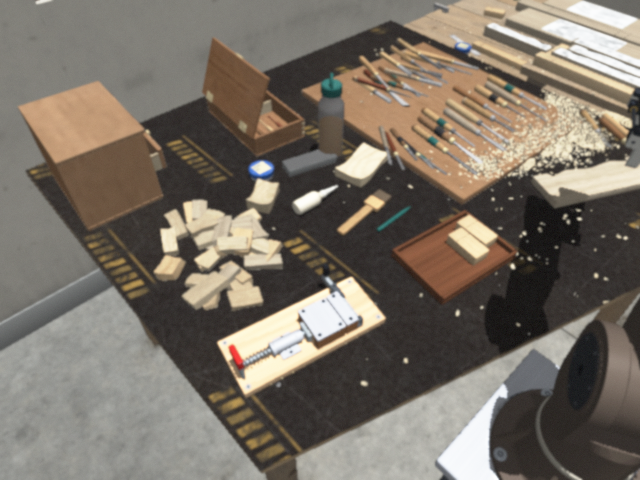

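View pics/side0.png

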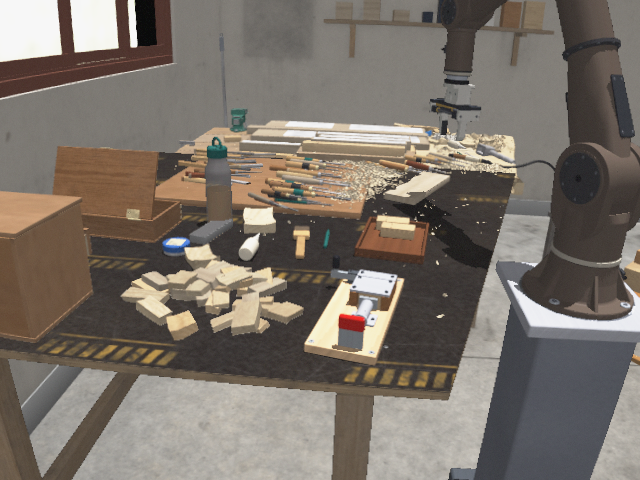

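View pics/wrist0.png

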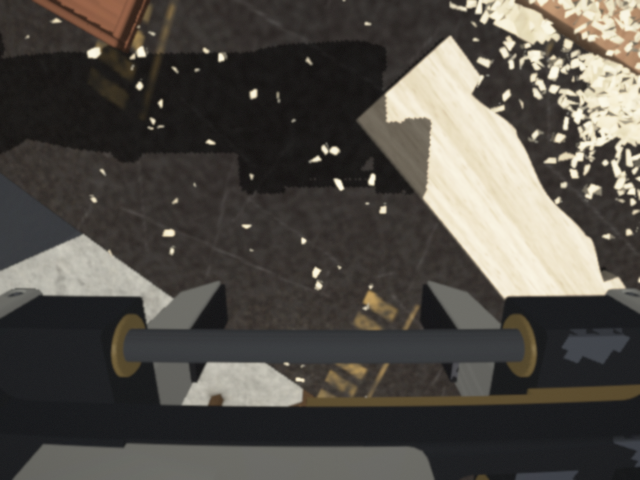

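```bash
python3 - <<'E'
from h import *
for n,(x0,y0,x1,y1) in {'scene':(200,180,520,400),'side':(280,180,460,370)}.items():
    im=load(n+'0'); c=cv2.cvtColor(im['frame'][y0:y1,x0:x1],cv2.COLOR_RGB2BGR)
    s=2.5 if n=='scene' else 3
    cv2.imwrite(f'pics/{n}0c.png',cv2.resize(c,None,fx=s,fy=s,interpolation=cv2.INTER_CUBIC))
E
```

```text
(no output)
```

View pics/scene0c.png

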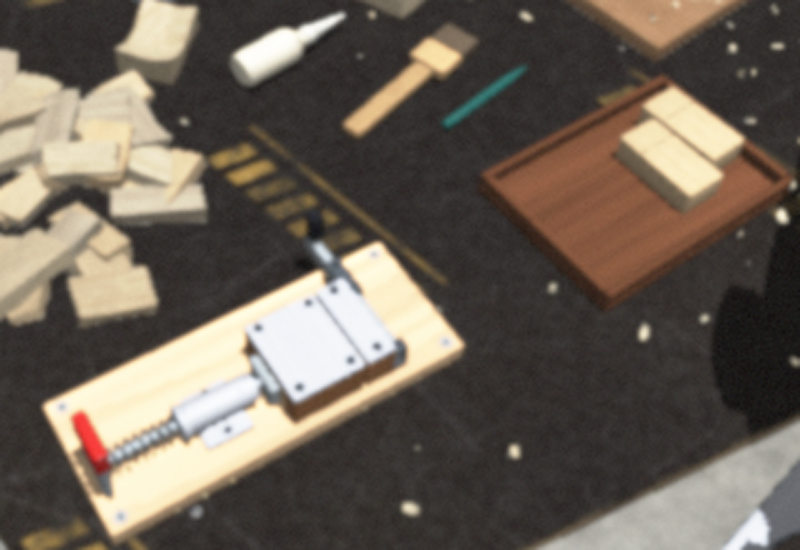

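View pics/side0c.png

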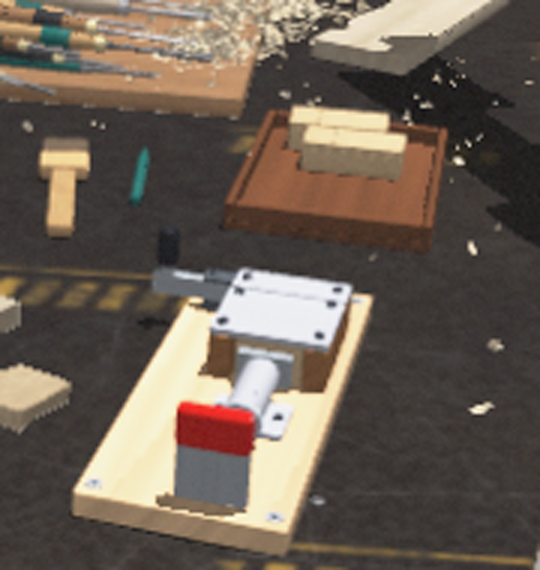

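```bash
python3 - <<'E'
from h import *
s=load('scene0'); d=load('side0')
S=lambda L:[(200+x/2.5,180+y/2.5) for x,y in L]
D=lambda L:[(280+x/3,180+y/3) for x,y in L]
J=S([(42,405),(385,240),(465,347),(113,537)])
print('jig scene',onplane(s,J,.018).round(4)[:,:2].tolist(), dep(s,S([(70,430),(380,265),(440,340),(130,510)])).round(4).tolist())
J2=D([(75,490),(372,295),(290,533)])
print('jig side',onplane(d,J2,.018).round(4)[:,:2].tolist(), dep(d,D([(110,480),(360,305),(280,515)])).round(4).tolist())
P=S([(250,322),(340,277),(402,353),(300,418)])
print('plate',onplane(s,P,.055).round(4)[:,:2].tolist(),dep(s,S([(270,330),(380,350),(300,390)])).round(4).tolist())
P=D([(235,268),(355,283),(335,343),(208,313)])
print('plateside',onplane(d,P,.055).round(4)[:,:2].tolist())
print('tray',onplane(s,S([(480,180),(665,78),(797,180),(605,292)]),.024).round(4)[:,:2].tolist(),dep(s,S([(570,240),(500,180),(605,200),(660,190)])).round(4).tolist())
print('trayside',onplane(d,D([(225,225),(270,110),(447,128),(432,240)]),.024).round(4)[:,:2].tolist())
print('knob',dep(s,S([(314,215),(314,222)])).round(4).tolist(),dep(d,D([(168,240),(168,250)])).round(4).tolist())
print('pad',dep(s,S([(90,445)])).round(4).tolist(),dep(d,D([(215,428)])).round(4).tolist())
print(onplane(s,S([(650,125),(715,125)]),.036).round(3).tolist())
E
```

```text
jig scene [[0.5828, 0.3072], [0.5154, -0.0115], [0.3911, 0.0204], [0.4559, 0.3319]] [[0.5508, 0.3033, 0.0156], [0.4998, 0.0105, 0.0162], [0.4099, 0.0306, 0.0182], [0.4642, 0.3101, 0.0184]]
jig side [[0.5838, 0.3079], [0.3974, 0.0206], [0.4592, 0.3356]] [[0.5646, 0.2955, 0.0186], [0.407, 0.0378, 0.0175], [0.4648, 0.3183, 0.018]]
plate [[0.5106, 0.1504], [0.4939, 0.0663], [0.4072, 0.0821], [0.4194, 0.18]] [[0.4945, 0.1433, 0.0541], [0.4203, 0.0936, 0.0567], [0.4368, 0.1639, 0.056]]
plateside [[0.4994, 0.068], [0.4156, 0.0803], [0.4323, 0.1725], [0.5154, 0.1413]]
tray [[0.5022, -0.1232], [0.4664, -0.3648], [0.3006, -0.3417], [0.3444, -0.1057]] [[0.4071, -0.1411, 0.0074], [0.4994, -0.1518, 0.0044], [0.4149, -0.2031, 0.0072], [0.3833, -0.2424, 0.0174]]
trayside [[0.5096, -0.0786], [0.4754, -0.3626], [0.3081, -0.3404], [0.3456, -0.0739]]
knob [[0.5467, 0.0465, 0.0723], [0.5411, 0.0517, 0.0723]] [[0.548, 0.0579, 0.0689], [0.5477, 0.0578, 0.061]]
pad [[0.4934, 0.3153, 0.0823]] [[0.5048, 0.3161, 0.0711]]
[[0.432, -0.287, 0.036], [0.389, -0.334, 0.036]]
```

```bash
cat >> h.py <<'E'
def fit2(A,B):
    A=np.array(A,float);B=np.array(B,float);a=A-A.mean(0);b=B-B.mean(0)
    th=np.arctan2((a[:,0]*b[:,1]-a[:,1]*b[:,0]).sum(),(a*b).sum())
    R=np.array([[np.cos(th),-np.sin(th)],[np.sin(th),np.cos(th)]]);t=B.mean(0)-R@A.mean(0)
    return th,R,t,(A@R.T+t-B)
E
python3 - <<'E'
from h import *
c=[(.08,.208),(.08,-.112),(-.048,-.112),(-.048,.208)]
s=[[0.5828, 0.3072], [0.5154, -0.0115], [0.3911, 0.0204], [0.4559, 0.3319]]
d=[[0.5838, 0.3079], [0.3974, 0.0206], [0.4592, 0.3356]]
for A,B in ((c,s),([c[0],c[2],c[3]],d),(c+[c[0],c[2],c[3]],s+d)):
    th,R,t,e=fit2(A,B);print(np.degrees(th),t,(e*1e3).round(1).tolist())
for n,p in dict(knob=(.094,-.0535),pad=(0,.202),mouth=(0,-.087)).items(): print(n,R@p+t)
tc=[(.086,.121),(.086,-.121),(-.086,-.121),(-.086,.121)]
th,R,t,e=fit2(tc,[[0.5022, -0.1232], [0.4664, -0.3648], [0.3006, -0.3417], [0.3444, -0.1057]]);print('tray',np.degrees(th),t,(e*1e3).round(1).tolist())
# tool axes now
from scipy.spatial.transform import Rotation as Ro
o=observe();print(Ro.from_rotvec(o['ee_rot']).as_matrix().round(3))
E
```

```text
-11.964671614808651 [0.46069678 0.11835971] [[-0.7, -1.9], [0.3, 3.7], [-0.6, -1.7], [1.0, -0.1]]
-11.235618136755075 [0.46562024 0.1209363 ] [[0.8, 1.5], [-0.7, -0.2], [-0.1, -1.3]]
-11.795031485913348 [0.4624608  0.11948353] [[0.5, -0.5], [2.5, 5.0], [1.5, -0.7], [2.1, 1.0], [-0.5, -1.2], [-4.8, -0.9], [-1.2, -2.7]]
knob [0.54354    0.04789853]
pad [0.50375185 0.31721832]
mouth [0.44467703 0.03432053]
tray -8.714137267651044 [ 0.4034  -0.23385] [[4.5, -4.1], [3.7, -1.7], [-0.5, 1.3], [-7.7, 4.5]]
[[ 0.927  0.376 -0.001]
 [ 0.376 -0.927  0.001]
 [-0.    -0.001 -1.   ]]
```

Call:
arm_command(deltas=[{"xyz": [2,-2.2,0],"turn": 0,"jaw": 0},{"xyz": [4.5,-5,0],"turn": 0,"jaw": 255},{"xyz": [7,-7.8,0],"turn": 0,"jaw": 255},{"xyz": [9.5,-10.6,0],"turn": 0,"jaw": 255},{"xyz": [12,-13.4,0],"turn": 0,"jaw": 255}], force=20)

```text
clock: 0.57
position: [0.2959, -0.4076, 0.226]
ee_rot: [-3.082, -0.601, 0.001]
force: [1.2, -0.2, -0.1]
width: 0.761
```

Call:
arm_command(deltas=[{"xyz": [2.5,-2.8,0],"turn": 0,"jaw": 255},{"xyz": [5,-5.6,0],"turn": 0,"jaw": 255},{"xyz": [7.5,-8.4,0],"turn": 0,"jaw": 255},{"xyz": [10,-11.2,0],"turn": 0,"jaw": 255},{"xyz": [12.5,-14,0],"turn": 0,"jaw": 255}])

```text
clock: 0.98
position: [0.3591, -0.2291, 0.2262]
ee_rot: [-3.082, -0.601, 0.001]
force: [1.0, -0.2, -0.0]
width: 0.398
```

Call:
arm_command(deltas=[{"xyz": [2.5,-2.8,0],"turn": 0,"jaw": 255},{"xyz": [5,-5.6,0],"turn": 0,"jaw": 255},{"xyz": [7.5,-8.4,0],"turn": 0,"jaw": 255},{"xyz": [9.5,-10.6,0],"turn": 0,"jaw": 255},{"xyz": [11,-12.3,0],"turn": 0,"jaw": 255}])

```text
clock: 1.4
position: [0.4153, -0.0708, 0.2265]
ee_rot: [-3.081, -0.605, 0.0]
force: [-0.2, -0.6, -0.7]
width: 0.039
```

Call:
arm_command(deltas=[{"xyz": [0,0,0],"turn": -7,"jaw": 255},{"xyz": [0,0,0],"turn": -14,"jaw": 255},{"xyz": [0,0,0],"turn": -21,"jaw": 255},{"xyz": [0,0,0],"turn": -28,"jaw": 255},{"xyz": [0,0,0],"turn": -28,"jaw": 255}])

```text
clock: 1.82
position: [0.4151, -0.0708, 0.2263]
ee_rot: [-2.839, -1.341, 0.0]
force: [0.2, -0.6, -0.5]
width: 0.001
```

```bash
cat >> h.py <<'E'
from scipy.spatial.transform import Rotation as Ro
def plan(xy,z,jawdeg=None):
    o=observe();R=Ro.from_rotvec(o['ee_rot']).as_matrix();p=o['position']
    d=R.T@(np.array([xy[0],xy[1],z])-p)*100
    a=np.degrees(np.arctan2(R[1,1],R[0,1])); out=f'pos {p.round(4)} F {np.round(o["force"],1)} w {o["width"]:.3f} jaw {a:.1f} -> tool cm {d.round(2)}'
    if jawdeg is not None:
        t=-(jawdeg-a); t=(t+90)%180-90; out+=f' turn {t:.1f}'
    print(out, 'q7',o['joints'][6].round(2),'t',round(o['clock'],2))
E
python3 - <<'E'
from h import *
snap('wrist','w1')
th=np.radians(-11.6);R=np.array([[np.cos(th),-np.sin(th)],[np.sin(th),np.cos(th)]]);t=np.array([.4625,.1195])
plan(R@[.066,-.0535]+t,.12,-11.6)
E
```

```text
pos [ 0.4151 -0.0709  0.2264] F [-0.9 -0.7 -0.1] w 0.004 jaw -39.9 -> tool cm [16.05 -0.21 10.65] turn -28.3 q7 -0.72 t 1.87
```

View pics/w1.png

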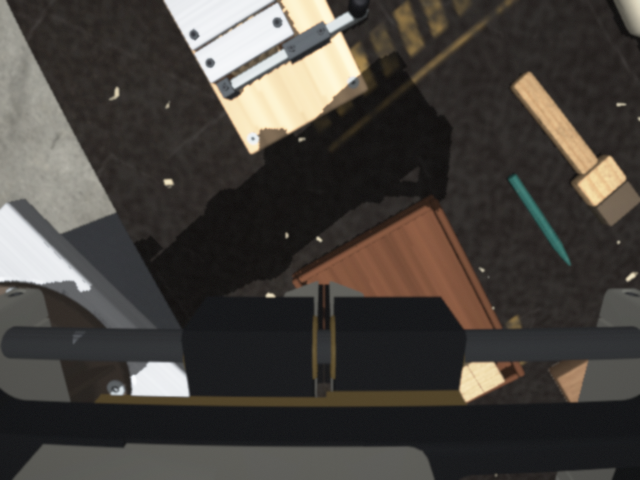

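Call:
arm_command(deltas=[{"xyz": [1,0,0],"turn": -7,"jaw": 255},{"xyz": [2,0,0],"turn": -14,"jaw": 255},{"xyz": [3,0,0],"turn": -21,"jaw": 255},{"xyz": [4,0,0],"turn": -28.3,"jaw": 255},{"xyz": [4,0,0],"turn": -28.3,"jaw": 255}])

```text
clock: 2.28
position: [0.4417, -0.0388, 0.2264]
ee_rot: [-2.43, -1.988, -0.002]
force: [-0.4, -0.2, 0.4]
width: -0.001
```

```bash
python3 - <<'E'
from h import *
snap('wrist','w2')
E
```

```text
(no output)
```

View pics/w2.png

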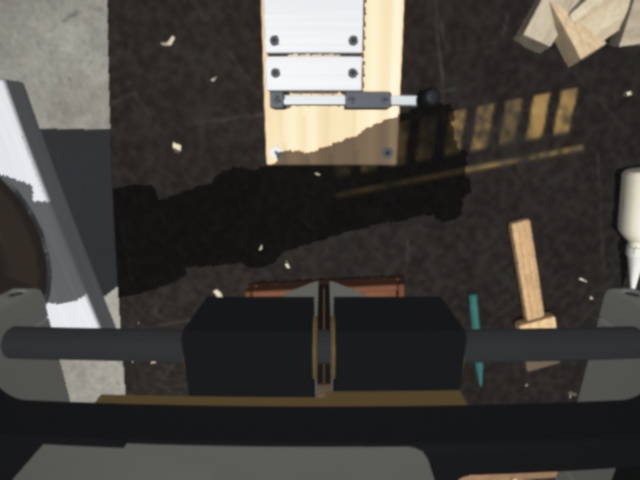

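```bash
python3 - <<'E'
from h import *
im=load('w2'); g=cv2.cvtColor(im['frame'],cv2.COLOR_RGB2BGR)
cv2.imwrite('pics/w2c.png',cv2.resize(g[0:190,240:460],None,fx=3.5,fy=3,interpolation=cv2.INTER_CUBIC))
print(onplane(im,[(266,165),(401,164),(403,20),(262.5,20)],.018).round(4).tolist())
# triangulate front-left corner and knob with w1
w1=load('w1')
def tri(a,b):
    o1,d1=rays(w1,a);o2,d2=rays(im,b);A=np.c_[d1[0],-d2[0]];s=np.linalg.lstsq(A,o2-o1,rcond=None)[0]
    return ((o1+d1[0]*s[0]+o2+d2[0]*s[1])/2).round(4), np.linalg.norm(o1+d1[0]*s[0]-o2-d2[0]*s[1])
print(tri((252,154),(266,165)),tri((358,6),(430,97)),tri((209,62),(275,72)))
print(onplane(im,[(430,97)],.076), onplane(im,[(266,88),(363,90)],.055))
E
```

```text
[[0.3963, 0.0176, 0.018], [0.5263, -0.0075, 0.018], [0.5471, 0.1192, 0.018], [0.4233, 0.1438, 0.018]]
(array([0.3961, 0.0174, 0.0124]), np.float64(0.0015822467382439775)) (array([0.5498, 0.0473, 0.0559]), np.float64(0.003341347146540391)) (array([0.4279, 0.0918, 0.058 ]), np.float64(0.00022809446381112525))
[[0.54575933 0.04693228 0.076     ]] [[0.41747849 0.08158684 0.055     ]
 [0.4969375  0.06391195 0.055     ]]
```

View pics/w2c.png

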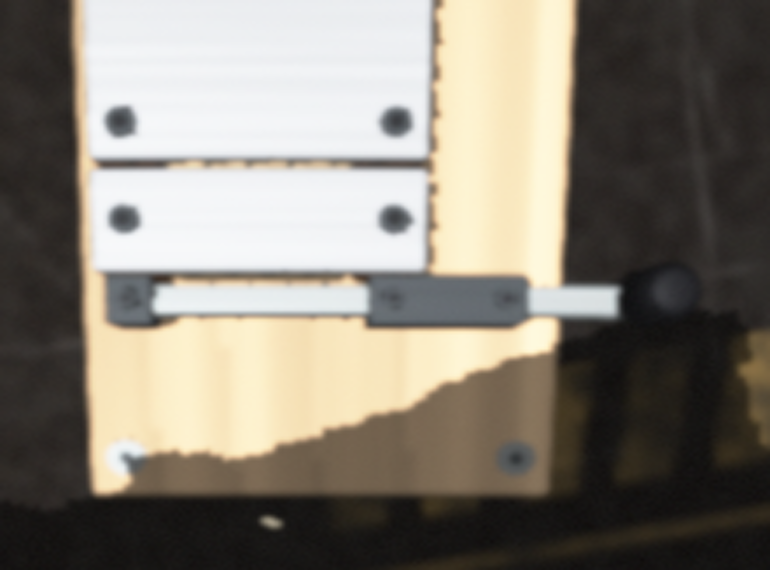

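```bash
python3 - <<'E'
from h import *
im=load('w2')
b=onplane(im,[(266.3,165.3),(397.7,165.3)],.018)[:,:2];p=onplane(im,[(266.3,90.7),(362.9,90.7)],.055)[:,:2]
s=onplane(im,[(240+660/3.5,97)],.076)[:,:2]
A=[(-.048,-.112),(.08,-.112),(-.04,-.047),(.04,-.047)];B=np.r_[b,p]
th,R,t,e=fit2(A,B);print(np.degrees(th),t,(e*1e3).round(1).tolist(), s, R@[.094,-.0535]+t)
A+=[(.08,.208),(-.048,.208)];B=np.r_[B,[[.5833,.3075],[.4575,.3335]]]
th,R,t,e=fit2(A,B);print(np.degrees(th),t,(e*1e3).round(1).tolist())
print(R@[.094,-.0535]+t,R@[0,.202]+t)
plan(R@[.066,-.0535]+t,.12,np.degrees(th))
E
```

```text
-11.392872386187587 [0.46621707 0.11750302] [[0.5, -0.0], [-0.4, 0.0], [0.5, -0.1], [-0.6, 0.1]] [[0.5446382  0.04714363]] [0.54779673 0.04648887]
-10.917468693737503 [0.46546985 0.11814197] [[0.6, 0.0], [-0.1, 1.1], [0.1, 0.1], [-0.9, 1.0], [0.1, -0.3], [0.2, -2.0]]
[0.54763593 0.04780716] [0.50372761 0.31648598]
pos [ 0.441  -0.0397  0.2263] F [0.  0.3 1.4] w 0.005 jaw -11.8 -> tool cm [10.69  5.85 10.65] turn -0.9 q7 -0.33 t 2.33
```

```bash
cat >> h.py <<'E'
JT=np.radians(-11.3);JR=np.array([[np.cos(JT),-np.sin(JT)],[np.sin(JT),np.cos(JT)]]);Jt=np.array([.466,.1177])
def jig(x,y): return JR@[x,y]+Jt
def injig():
    o=observe(); print('TCP in jig mm',(JR.T@(o['position'][:2]-Jt)*1e3).round(1),'z',(o['position'][2]*1e3).round(1),'F jig',(JR.T@o['force'][:2]).round(1),o['force'][2].round(1))
E
python3 - <<'E'
from h import *
plan(jig(.061,-.0545),.09,-11.3)
E
```

```text
pos [ 0.441  -0.0397  0.2263] F [0.  0.3 1.4] w 0.005 jaw -11.8 -> tool cm [10.5   5.38 13.65] turn -0.5 q7 -0.33 t 2.33
```

Call:
arm_command(deltas=[{"xyz": [2.6,1.3,2.5],"turn": -0.5,"jaw": 255},{"xyz": [5.2,2.6,5],"turn": -0.5,"jaw": 255},{"xyz": [7.8,4,7.5],"turn": -0.5,"jaw": 255},{"xyz": [10.5,5.4,10.5],"turn": -0.5,"jaw": 255},{"xyz": [10.5,5.4,12],"turn": -0.5,"jaw": 255}])

```text
clock: 2.75
position: [0.517, 0.0564, 0.104]
ee_rot: [-2.431, -1.984, -0.004]
force: [-0.7, 0.9, 0.9]
width: 0.002
```

```bash
python3 - <<'E'
from h import *
injig();plan(jig(.061,-.0545),.054,-11.3);snap('wrist','w3')
E
```

```text
TCP in jig mm [ 62.  -50.1] z 104.0 F jig [-0.8  0.8] 0.9
pos [0.517  0.0564 0.104 ] F [-0.7  0.9  0.9] w 0.002 jaw -11.6 -> tool cm [-0.47 -0.09  5.  ] turn -0.3 q7 -0.67 t 2.75
```

View pics/w3.png

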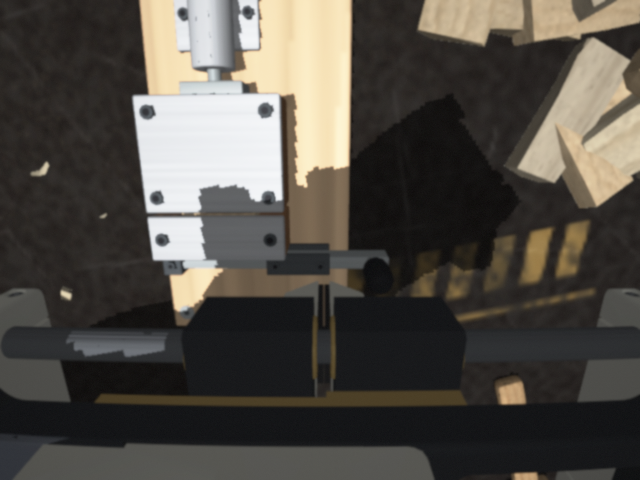

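Call:
arm_command(deltas=[{"xyz": [-0.5,0,1],"turn": 0,"jaw": 255},{"xyz": [-0.5,0,2.5],"turn": 0,"jaw": 255},{"xyz": [-0.5,0,4],"turn": 0,"jaw": 255},{"xyz": [-0.5,0,5],"turn": 0,"jaw": 255},{"xyz": [-0.5,0,5],"turn": 0,"jaw": 255}])

```text
clock: 3.22
position: [0.5113, 0.0476, 0.0506]
ee_rot: [-2.434, -1.976, 0.009]
force: [-0.1, 0.1, 0.4]
width: 0.002
```

```bash
python3 - <<'E'
from h import *
injig();plan(jig(.061,-.0545),.054,-11.3);snap('wrist','w4');snap('side','s4')
c=cv2.imread('pics/s4.png')[200:330,300:440]; w=cv2.imread('pics/w4.png')
cv2.imwrite('pics/c4.png',np.hstack([cv2.resize(c,(400,371)),cv2.resize(w,(400,371))]))
E
```

```text
TCP in jig mm [ 58.1 -59.9] z 50.6 F jig [-0.1  0.1] 0.4
pos [0.5113 0.0476 0.0506] F [-0.1  0.1  0.4] w 0.002 jaw -11.8 -> tool cm [ 0.54  0.28 -0.34] turn -0.5 q7 -0.71 t 3.22
```

View pics/c4.png

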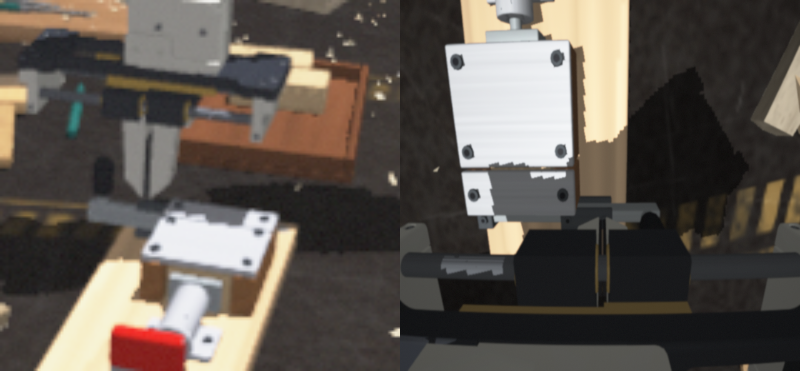

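Call:
arm_command(deltas=[{"xyz": [0.5,0.2,-0.3],"turn": -0.5,"jaw": 255},{"xyz": [0.5,0.8,-0.3],"turn": -0.5,"jaw": 255},{"xyz": [0.5,1.6,-0.3],"turn": -0.5,"jaw": 255},{"xyz": [0.5,2.4,-0.3],"turn": -0.5,"jaw": 255},{"xyz": [0.5,3.2,-0.3],"turn": -0.5,"jaw": 255}])

```text
clock: 3.73
position: [0.546, 0.0468, 0.0554]
ee_rot: [-2.424, -1.99, 0.005]
force: [-1.9, 1.9, 1.9]
width: -0.001
```

```bash
python3 - <<'E'
from h import *
injig();plan(jig(.1,-.0535),.053,-11.3)
E
```

```text
TCP in jig mm [ 92.4 -53.9] z 55.4 F jig [-2.2  1.5] 1.9
pos [0.546  0.0468 0.0554] F [-1.9  1.9  1.9] w -0.001 jaw -11.2 -> tool cm [0.04 0.76 0.24] turn 0.1 q7 -0.67 t 3.73
```

Call:
arm_command(deltas=[{"xyz": [0,0.8,0.2],"turn": 0,"jaw": 255},{"xyz": [0,1.6,0.2],"turn": 0,"jaw": 255},{"xyz": [0,2.4,0.2],"turn": 0,"jaw": 255},{"xyz": [0,3.2,0.2],"turn": 0,"jaw": 255},{"xyz": [0,3.5,0.2],"turn": 0,"jaw": 255}])

```text
clock: 4.15
position: [0.5818, 0.0394, 0.0531]
ee_rot: [-2.425, -1.989, 0.004]
force: [-1.0, 0.9, 0.3]
width: 0.006
```

```bash
python3 - <<'E'
from h import *
injig();snap('wrist','w5');snap('scene','s5')
c=cv2.imread('pics/s5.png')[240:400,210:410]; w=cv2.imread('pics/w5.png')
cv2.imwrite('pics/c5.png',np.hstack([cv2.resize(c,(400,320)),cv2.resize(w,(400,320))]))
E
```

```text
TCP in jig mm [128.9 -54.1] z 53.1 F jig [-1.1  0.7] 0.3
```

View pics/c5.png

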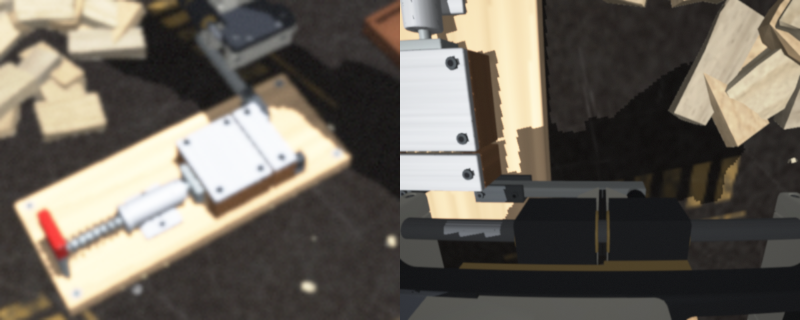

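Call:
arm_command(deltas=[{"xyz": [0,0.5,0],"turn": 0,"jaw": 255},{"xyz": [0,0.9,0],"turn": 0,"jaw": 255},{"xyz": [0,1.2,0],"turn": 0,"jaw": 255},{"xyz": [0,1.2,0],"turn": 0,"jaw": 255}])

```text
clock: 4.58
position: [0.5837, 0.0392, 0.0521]
ee_rot: [-2.414, -1.987, 0.025]
force: [-33.0, 4.4, 25.6]
width: 0.006
```

Call:
arm_command(deltas=[{"xyz": [0,0.3,0],"turn": 0,"jaw": 255},{"xyz": [0,0.6,0],"turn": 0,"jaw": 255},{"xyz": [0,0.6,0],"turn": 0,"jaw": 255}])

```text
clock: 4.83
position: [0.5831, 0.0396, 0.0513]
ee_rot: [-2.406, -1.985, 0.039]
force: [-22.3, 3.6, 16.2]
width: 0.002
```

```bash
python3 - <<'E'
from h import *
injig();snap('wrist','w6');snap('scene','s6')
c=cv2.imread('pics/s6.png')[240:400,210:410]; w=cv2.imread('pics/w6.png')
cv2.imwrite('pics/c6.png',np.hstack([cv2.resize(c,(400,320)),cv2.resize(w,(400,320))]))
E
```

```text
TCP in jig mm [130.2 -53.7] z 51.3 F jig [-22.5  -0.9] 16.2
```

View pics/c6.png

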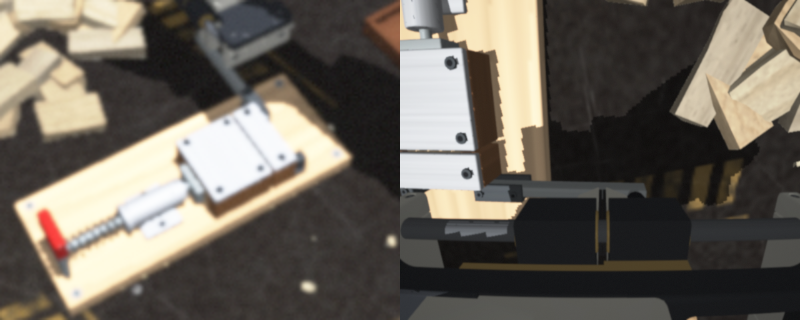

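Call:
arm_command(deltas=[{"xyz": [0,-0.8,0],"turn": 0,"jaw": 255},{"xyz": [0,-1.2,-1],"turn": 0,"jaw": 255},{"xyz": [0,-1.2,-4],"turn": 0,"jaw": 255},{"xyz": [0,-1.2,-7.5],"turn": 0,"jaw": 255},{"xyz": [0,-1.2,-10],"turn": 0,"jaw": 255}])

```text
clock: 5.35
position: [0.5757, 0.0419, 0.155]
ee_rot: [-2.407, -1.987, 0.035]
force: [1.1, -0.4, 0.1]
width: 0.007
```

```bash
python3 - <<'E'
from h import *
injig();plan(jig(0,.235),.155,-11.3);print(observe()['ee_rot'])
E
```

```text
TCP in jig mm [122.5 -52.8] z 155.0 F jig [ 1.2 -0.2] 0.1
pos [0.5757 0.0419 0.155 ] F [ 1.1 -0.4  0.1] w 0.007 jaw -10.9 -> tool cm [ 28.86 -12.06   0.23] turn 0.4 q7 -0.57 t 5.35
[-2.40724881 -1.98677983  0.03499007]
```

Call:
arm_command(deltas=[{"xyz": [2,-0.8,0],"turn": 0,"jaw": 255},{"xyz": [5,-2.1,0],"turn": 0,"jaw": 255},{"xyz": [8,-3.3,0],"turn": 0,"jaw": 255},{"xyz": [11,-4.6,0],"turn": 0,"jaw": 255},{"xyz": [14,-5.9,0],"turn": 0,"jaw": 255}])

```text
clock: 5.77
position: [0.5449, 0.1919, 0.1574]
ee_rot: [-2.409, -1.986, 0.032]
force: [0.6, 0.6, 0.3]
width: 0.004
```

Call:
arm_command(deltas=[{"xyz": [3,-1.2,0],"turn": 0,"jaw": 255},{"xyz": [6,-2.4,0],"turn": 0,"jaw": 255},{"xyz": [9,-3.7,0],"turn": 0,"jaw": 255},{"xyz": [12,-5,0],"turn": 0,"jaw": 255},{"xyz": [14,-5.8,0],"turn": 0,"jaw": 255}])

```text
clock: 6.18
position: [0.5135, 0.3445, 0.1599]
ee_rot: [-2.405, -1.989, 0.028]
force: [-0.6, -0.2, -0.5]
width: 0.007
```

Call:
arm_command(deltas=[{"xyz": [0,0,0],"turn": 0,"jaw": 255},{"xyz": [0,0,0],"turn": 0,"jaw": 255}])

```text
clock: 6.35
position: [0.5131, 0.3468, 0.1609]
ee_rot: [-2.401, -1.992, 0.024]
force: [0.2, -0.7, 0.3]
width: -0.0
```

```bash
python3 - <<'E'
from h import *
injig();plan(jig(0,.235),.063,-11.3);snap('side','s7');snap('wrist','w7')
c=cv2.imread('pics/s7.png')[190:370,280:460]; w=cv2.imread('pics/w7.png')
cv2.imwrite('pics/c7.png',np.hstack([cv2.resize(c,(380,380)),cv2.resize(w,(420,315))[0:315].copy() if 0 else cv2.resize(w,(420,380))]))
E
```

```text
TCP in jig mm [  1.3 233.9] z 160.9 F jig [ 0.3 -0.7] 0.3
pos [0.5131 0.3468 0.1609] F [ 0.2 -0.7  0.3] w -0.000 jaw -10.6 -> tool cm [0.1  0.13 9.79] turn 0.7 q7 -1.09 t 6.35
```

View pics/c7.png

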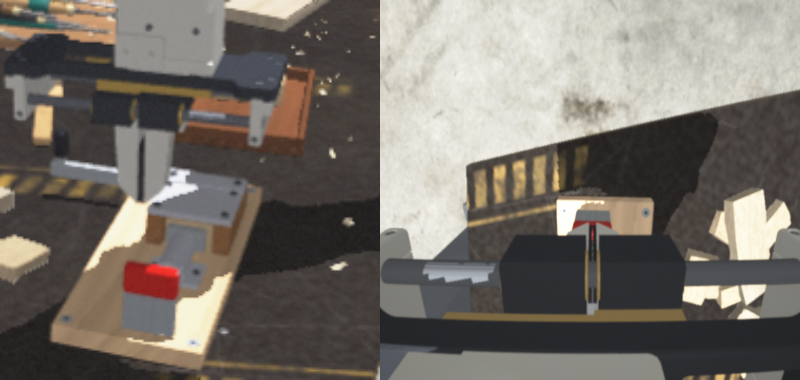

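Call:
arm_command(deltas=[{"xyz": [0,0.1,2.5],"turn": 0.7,"jaw": 255},{"xyz": [0.1,0.1,5],"turn": 0.7,"jaw": 255},{"xyz": [0.1,0.1,7.5],"turn": 0.7,"jaw": 255},{"xyz": [0.1,0.1,9.6],"turn": 0.7,"jaw": 255},{"xyz": [0.1,0.1,9.6],"turn": 0.7,"jaw": 255}])

```text
clock: 6.87
position: [0.5122, 0.3402, 0.0603]
ee_rot: [-2.423, -1.971, 0.038]
force: [0.2, -1.9, -0.1]
width: 0.005
```

```bash
python3 - <<'E'
from h import *
injig();plan(jig(0,.215),.063,-11.3);snap('side','s8')
c=cv2.imread('pics/s8.png')[190:370,280:460]
cv2.imwrite('pics/c8.png',cv2.resize(c,(540,540)))
E
```

```text
TCP in jig mm [  1.8 227.2] z 60.3 F jig [ 0.5 -1.8] -0.1
pos [0.5122 0.3402 0.0603] F [ 0.2 -1.9 -0.1] w 0.005 jaw -11.7 -> tool cm [-1.23 -0.17 -0.25] turn -0.4 q7 -1.15 t 6.87
```

View pics/c8.png

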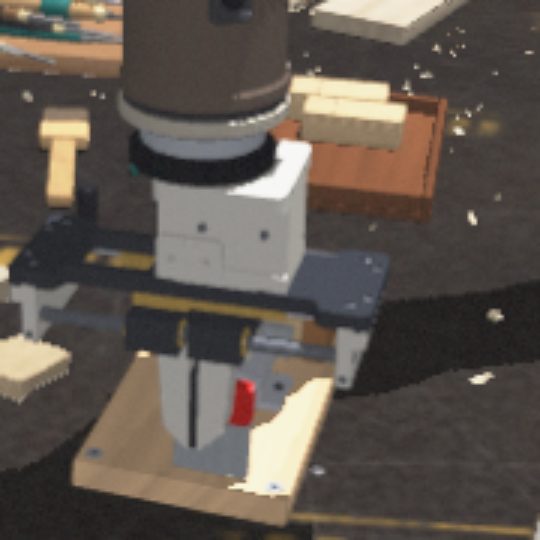

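Call:
arm_command(deltas=[{"xyz": [-0.6,-0.3,-0.2],"turn": -0.4,"jaw": 255},{"xyz": [-1.3,-0.3,-0.2],"turn": -0.4,"jaw": 255},{"xyz": [-2,-0.3,-0.2],"turn": -0.4,"jaw": 255},{"xyz": [-2.7,-0.3,-0.2],"turn": -0.4,"jaw": 255},{"xyz": [-3.4,-0.3,-0.2],"turn": -0.4,"jaw": 255}])

```text
clock: 7.33
position: [0.5042, 0.3097, 0.0665]
ee_rot: [-2.414, -1.98, 0.027]
force: [1.1, 5.6, -0.5]
width: 0.005
```

Call:
arm_command(deltas=[{"xyz": [-0.7,0,0],"turn": 0,"jaw": 255},{"xyz": [-1.4,0,0],"turn": 0,"jaw": 255},{"xyz": [-2.1,0,0],"turn": 0,"jaw": 255},{"xyz": [-2.8,0,0],"turn": 0,"jaw": 255},{"xyz": [-3.2,0,0],"turn": 0,"jaw": 255}])

```text
clock: 7.75
position: [0.4985, 0.2798, 0.0679]
ee_rot: [-2.413, -1.979, 0.019]
force: [1.4, 8.9, -4.4]
width: 0.002
```

```bash
python3 - <<'E'
from h import *
injig();plan(jig(0,.150),.063,-11.3);snap('scene','s9')
c=cv2.imread('pics/s9.png')[240:400,200:440]
cv2.imwrite('pics/c9.png',cv2.resize(c,(720,480)))
E
```

```text
TCP in jig mm [1.000e-01 1.654e+02] z 67.9 F jig [-0.4  9. ] -4.4
pos [0.4985 0.2798 0.0679] F [ 1.4  8.9 -4.4] w 0.002 jaw -11.3 -> tool cm [-1.54  0.    0.49] turn 0.0 q7 -1.08 t 7.75
```

View pics/c9.png

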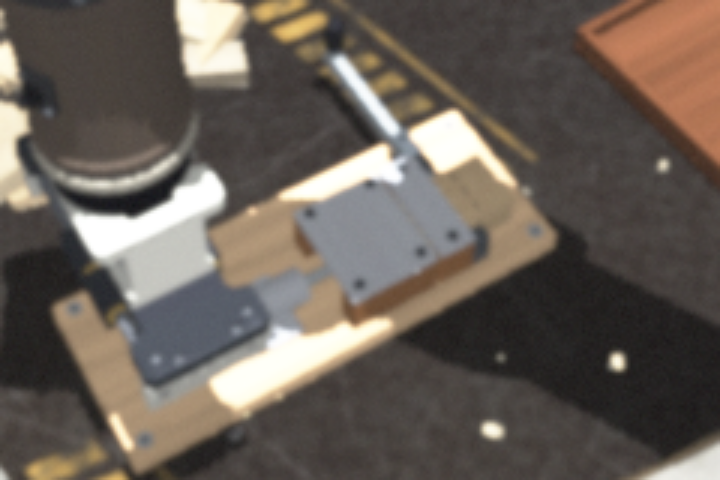

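Call:
arm_command(deltas=[{"xyz": [-0.6,0,0.3],"turn": 0,"jaw": 255},{"xyz": [-1.1,0,0.4],"turn": 0,"jaw": 255},{"xyz": [-1.6,0,0.4],"turn": 0,"jaw": 255},{"xyz": [-1.6,0,0.4],"turn": 0,"jaw": 255}])

```text
clock: 8.13
position: [0.4969, 0.2686, 0.0666]
ee_rot: [-2.409, -1.979, 0.003]
force: [1.8, 15.5, 0.7]
width: 0.005
```

Call:
arm_command(deltas=[{"xyz": [-0.5,0,0],"turn": 0,"jaw": 255},{"xyz": [-0.9,0,0],"turn": 0,"jaw": 255},{"xyz": [-0.9,0,0],"turn": 0,"jaw": 255}])

```text
clock: 8.38
position: [0.497, 0.2684, 0.0687]
ee_rot: [-2.4, -1.979, -0.02]
force: [6.3, 27.7, -16.3]
width: 0.006
```

```bash
python3 - <<'E'
from h import *
injig();plan(jig(0,.150),.063,-11.3);snap('scene','s10')
c=cv2.imread('pics/s10.png')[240:400,200:440]
cv2.imwrite('pics/c10.png',cv2.resize(c,(720,480)))
E
```

```text
TCP in jig mm [  0.9 153.8] z 68.7 F jig [ 0.8 28.4] -16.3
pos [0.497  0.2684 0.0687] F [  6.3  27.7 -16.3] w 0.006 jaw -11.0 -> tool cm [-0.4  -0.08  0.56] turn 0.3 q7 -1.06 t 8.38
```

View pics/c10.png

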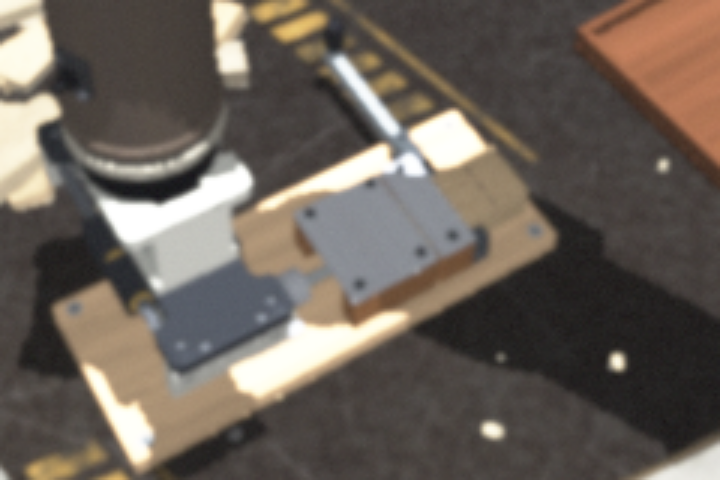

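Call:
arm_command(deltas=[{"xyz": [1.5,0,0],"turn": 0,"jaw": 255},{"xyz": [3,0,0],"turn": 0,"jaw": 255},{"xyz": [4.5,0,0],"turn": 0,"jaw": 255},{"xyz": [6,0,0],"turn": 0,"jaw": 255},{"xyz": [7.5,0,0],"turn": 0,"jaw": 255}])

```text
clock: 8.85
position: [0.5119, 0.3419, 0.0718]
ee_rot: [-2.401, -1.979, -0.021]
force: [0.6, 0.0, -0.4]
width: 0.004
```

Call:
arm_command(deltas=[{"xyz": [1.5,0,0],"turn": 0,"jaw": 255},{"xyz": [1.5,0,-2],"turn": 0,"jaw": 255},{"xyz": [1.5,0,-5],"turn": 0,"jaw": 255},{"xyz": [1.5,0,-8],"turn": 0,"jaw": 255},{"xyz": [1.5,0,-10],"turn": 0,"jaw": 255}])

```text
clock: 9.27
position: [0.5163, 0.3531, 0.1757]
ee_rot: [-2.402, -1.979, -0.025]
force: [0.4, 0.7, 0.3]
width: 0.007
```

```bash
python3 - <<'E'
from h import *
injig();plan(jig(0,-.14),.17,-11.3);snap('scene','s11');print(observe()['ee_rot'])
c=cv2.imread('pics/s11.png')[240:400,200:440]
cv2.imwrite('pics/c11.png',cv2.resize(c,(720,480)))
E
```

```text
TCP in jig mm [  3.2 240.7] z 175.7 F jig [0.2 0.8] 0.3
pos [0.5163 0.3531 0.1757] F [0.4 0.7 0.3] w 0.007 jaw -11.0 -> tool cm [-38.07  -0.5   -0.6 ] turn 0.3 q7 -1.09 t 9.27
[-2.40257128 -1.97903588 -0.0329413 ]
```

View pics/c11.png

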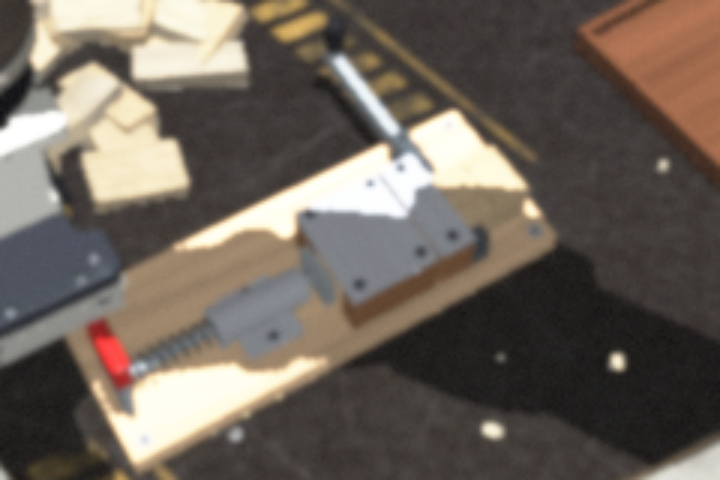

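Call:
arm_command(deltas=[{"xyz": [-2,0,0],"turn": 0,"jaw": 255},{"xyz": [-5.5,0,0],"turn": 0,"jaw": 255},{"xyz": [-9,0,0],"turn": 0,"jaw": 255},{"xyz": [-12.5,0,0],"turn": 0,"jaw": 255},{"xyz": [-16,0,0],"turn": 0,"jaw": 255}])

```text
clock: 9.73
position: [0.4864, 0.1948, 0.1742]
ee_rot: [-2.404, -1.979, -0.033]
force: [0.4, -0.9, 0.1]
width: 0.008
```

Call:
arm_command(deltas=[{"xyz": [-3.5,0,0],"turn": 0,"jaw": 0},{"xyz": [-7,-0.2,0],"turn": 0,"jaw": 0},{"xyz": [-10.5,-0.5,0],"turn": 0,"jaw": 0},{"xyz": [-14,-0.5,0],"turn": 0,"jaw": 0},{"xyz": [-17,-0.5,0],"turn": 0,"jaw": 0}])

```text
clock: 10.15
position: [0.4475, 0.0259, 0.1688]
ee_rot: [-2.407, -1.978, -0.033]
force: [-0.0, -0.6, 0.1]
width: 0.314
```

Call:
arm_command(deltas=[{"xyz": [-1.5,0,0],"turn": 0,"jaw": 0},{"xyz": [-3,0,0],"turn": 0,"jaw": 0},{"xyz": [-4,0,0],"turn": 0,"jaw": 0},{"xyz": [-4,0,0],"turn": 0,"jaw": 0}])

```text
clock: 10.48
position: [0.4391, -0.0159, 0.1677]
ee_rot: [-2.411, -1.975, -0.031]
force: [0.4, -0.5, 0.2]
width: 0.611
```

```bash
python3 - <<'E'
from h import *
injig();plan(jig(0,-.077),.1,-11.3);snap('wrist','w12');snap('scene','s12')
E
```

```text
TCP in jig mm [  -0.2 -136.3] z 167.7 F jig [ 0.5 -0.4] 0.2
pos [ 0.4391 -0.0159  0.1677] F [ 0.4 -0.5  0.2] w 0.611 jaw -11.4 -> tool cm [5.72 0.05 6.95] turn -0.1 q7 -0.39 t 10.48
```

View pics/w12.png

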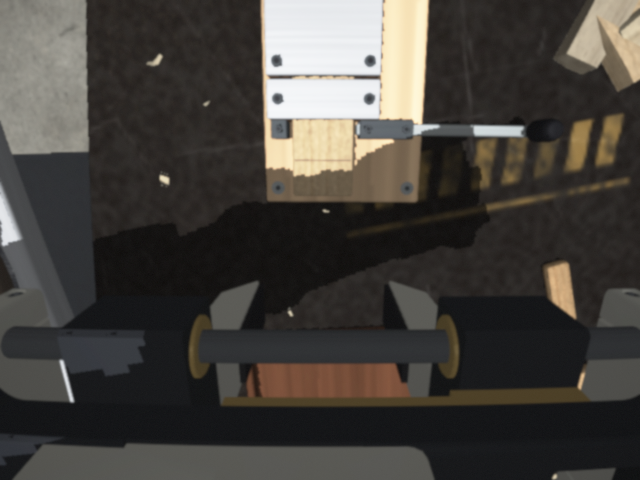

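View pics/s12.png

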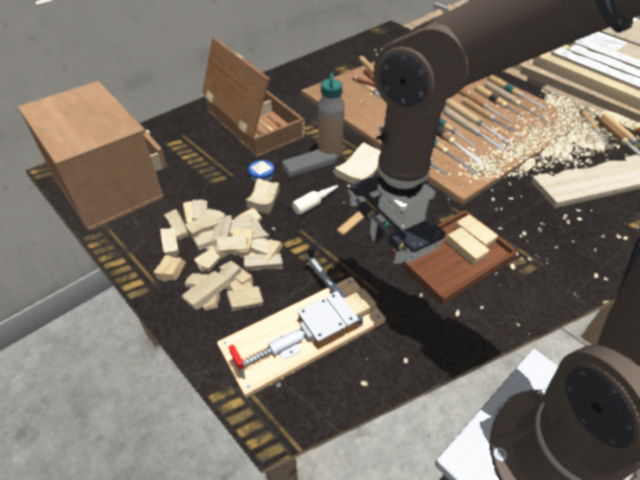

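```bash
python3 - <<'E'
from h import *
im=load('w12')
def J(P): return np.c_[(P[:,:2]-Jt)@JR*1e3,P[:,2]*1e3].round(1).tolist()
print('front corners',J(onplane(im,[(293.5,197),(353,197)],.046)),'back', J(onplane(im,[(293,122),(354,122)],.046)))
print('depth',J(dep(im,[(320,180),(310,145),(335,145),(380,170),(390,190)])))
g=cv2.cvtColor(im['frame'],cv2.COLOR_RGB2BGR)
cv2.imwrite('pics/w12c.png',cv2.resize(g[100:220,250:440],None,fx=4,fy=4,interpolation=cv2.INTER_CUBIC))
E
```

```text
front corners [[-23.2, -103.7, 46.0], [22.5, -103.7, 46.0]] back [[-22.5, -48.4, 46.0], [22.2, -48.4, 46.0]]
depth [[-2.8, -90.9, 44.9], [-10.1, -64.9, 46.9], [8.4, -64.9, 47.1], [46.4, -85.0, 19.0], [55.4, -101.5, 19.0]]
```

View pics/w12c.png

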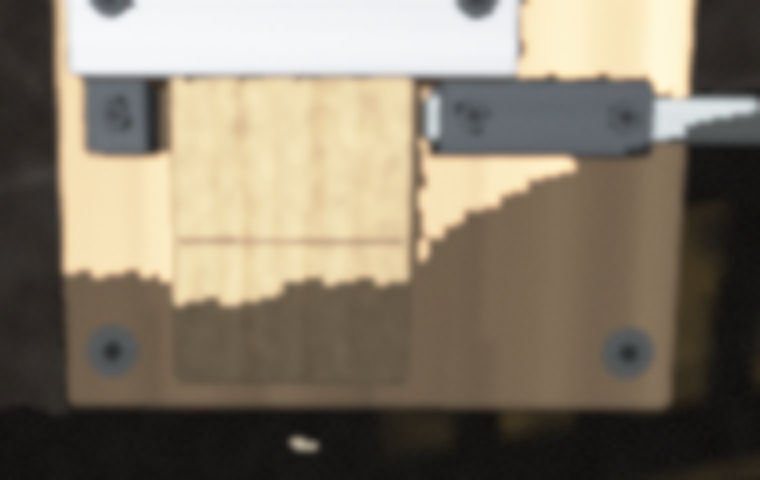

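Call:
arm_command(deltas=[{"xyz": [1.5,0,1.5],"turn": 0,"jaw": 0},{"xyz": [3,0,4],"turn": 0,"jaw": 0},{"xyz": [4.5,0,6.5],"turn": 0,"jaw": 0},{"xyz": [5.5,0,8.5],"turn": 0,"jaw": 0},{"xyz": [5.5,0,8.5],"turn": 0,"jaw": 0}])

```text
clock: 11.0
position: [0.4491, 0.0473, 0.082]
ee_rot: [-2.4, -1.982, -0.03]
force: [-0.4, -0.0, -0.5]
width: 0.993
```

```bash
python3 - <<'E'
from h import *
injig();plan(jig(0,-.078),.0225,-11.3);print(Ro.from_rotvec(observe()['ee_rot']).as_matrix()[:,2])
E
```

```text
TCP in jig mm [ -2.8 -72.4] z 82.0 F jig [-0.4 -0.1] -0.5
pos [0.4491 0.0473 0.082 ] F [-0.4 -0.  -0.5] w 0.993 jaw -10.9 -> tool cm [-0.76  0.33  5.93] turn 0.4 q7 -0.62 t 11.0
[-0.00364619  0.03501201 -0.99938024]
```

Call:
arm_command(deltas=[{"xyz": [-0.5,0.3,0.5],"turn": 0.4,"jaw": 0},{"xyz": [-0.7,0.3,1.7],"turn": 0.4,"jaw": 0},{"xyz": [-0.7,0.3,3],"turn": 0.4,"jaw": 0},{"xyz": [-0.7,0.3,4],"turn": 0.4,"jaw": 0},{"xyz": [-0.7,0.3,4],"turn": 0.4,"jaw": 0}])

```text
clock: 11.42
position: [0.45, 0.0408, 0.0408]
ee_rot: [-2.406, -1.972, -0.028]
force: [0.4, 0.0, -0.0]
width: 0.998
```

```bash
python3 - <<'E'
from h import *
injig();plan(jig(0,-.078),.0215,-11.3);snap('wrist','w13')
E
```

```text
TCP in jig mm [ -0.6 -78.5] z 40.8 F jig [0.4 0.1] -0.0
pos [0.45   0.0408 0.0408] F [ 0.4  0.  -0. ] w 0.998 jaw -11.3 -> tool cm [-0.01  0.08  1.93] turn -0.0 q7 -0.66 t 11.42
```

View pics/w13.png

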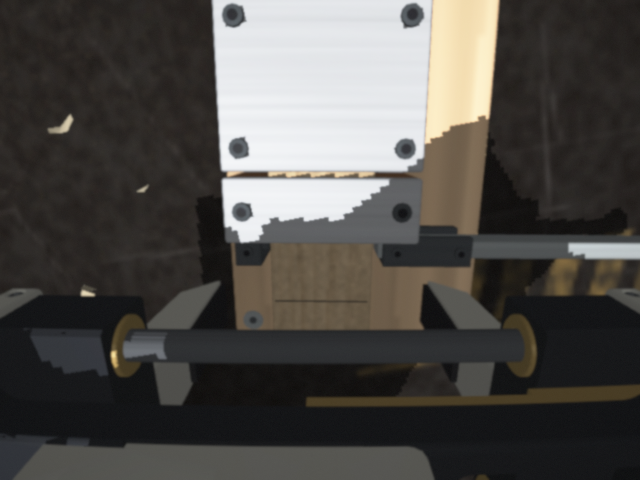

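Call:
arm_command(deltas=[{"xyz": [0,0.1,0.6],"turn": 0,"jaw": 0},{"xyz": [0,0.1,1.2],"turn": 0,"jaw": 0},{"xyz": [0,0.1,1.7],"turn": 0,"jaw": 0},{"xyz": [0,0.1,1.8],"turn": 0,"jaw": 0},{"xyz": [0,0.1,1.8],"turn": 0,"jaw": 0}])

```text
clock: 11.88
position: [0.451, 0.0414, 0.0233]
ee_rot: [-2.406, -1.973, -0.028]
force: [-0.9, 0.3, 0.1]
width: 1.002
```

```bash
python3 - <<'E'
from h import *
injig();plan(jig(0,-.078),.0215,-11.3)
E
```

```text
TCP in jig mm [  0.2 -77.8] z 23.3 F jig [-1.   0.1] 0.1
pos [0.451  0.0414 0.0233] F [-0.9  0.3  0.1] w 1.002 jaw -11.3 -> tool cm [-0.03 -0.02  0.18] turn 0.0 q7 -0.69 t 11.88
```

Go 1.5 mm lower and close.

Call:
arm_command(deltas=[{"xyz": [0,0,0.15],"turn": 0,"jaw": 50},{"xyz": [0,0,0.15],"turn": 0,"jaw": 90},{"xyz": [0,0,0.15],"turn": 0,"jaw": 120},{"xyz": [0,0,0.15],"turn": 0,"jaw": 255},{"xyz": [0,0,0.15],"turn": 0,"jaw": 255}], force=30)

```text
clock: 12.3
position: [0.451, 0.0414, 0.0219]
ee_rot: [-2.406, -1.973, -0.028]
force: [-0.2, 0.3, -0.1]
width: 0.682
```

Call:
arm_command(deltas=[{"xyz": [0,0,0],"turn": 0,"jaw": 255},{"xyz": [0,0,0],"turn": 0,"jaw": 255},{"xyz": [0,0,0],"turn": 0,"jaw": 255},{"xyz": [0,0,0],"turn": 0,"jaw": 255},{"xyz": [0,0,0],"turn": 0,"jaw": 255}])

```text
clock: 12.72
position: [0.4509, 0.0414, 0.0219]
ee_rot: [-2.406, -1.973, -0.028]
force: [-1.2, -0.4, 3.1]
width: 0.488
```

```bash
python3 - <<'E'
from h import *
injig();plan(jig(0,-.078),.0215,-11.3);print(Ro.from_rotvec(observe()['ee_rot']).as_matrix()[:,2])
E
```

```text
TCP in jig mm [  0.2 -77.8] z 21.9 F jig [-1.1 -0.6] 3.1
pos [0.4509 0.0414 0.0219] F [-1.2 -0.4  3.1] w 0.488 jaw -11.3 -> tool cm [-0.03 -0.02  0.04] turn 0.0 q7 -0.69 t 12.72
[-0.00522824  0.03466023 -0.99938548]
```

Call:
arm_command(deltas=[{"xyz": [-0.6,0,-0.05],"turn": 0,"jaw": 255},{"xyz": [-1.4,0,-0.1],"turn": 0,"jaw": 255},{"xyz": [-2.4,0,-0.15],"turn": 0,"jaw": 255},{"xyz": [-3.4,0,-0.2],"turn": 0,"jaw": 255},{"xyz": [-4,0,-0.22],"turn": 0,"jaw": 255}])

```text
clock: 13.13
position: [0.4425, -0.0001, 0.0227]
ee_rot: [-2.408, -1.971, -0.026]
force: [0.1, -0.3, -0.8]
width: 0.49
```

Call:
arm_command(deltas=[{"xyz": [-0.8,0,-0.05],"turn": 0,"jaw": 255},{"xyz": [-1.5,0,-0.1],"turn": 0,"jaw": 255},{"xyz": [-2,0,-0.15],"turn": 0,"jaw": 255},{"xyz": [-2,0,-0.15],"turn": 0,"jaw": 255}])

```text
clock: 13.47
position: [0.4382, -0.0211, 0.0235]
ee_rot: [-2.41, -1.969, -0.025]
force: [0.1, -0.2, -1.2]
width: 0.491
```

```bash
python3 - <<'E'
from h import *
injig();plan(jig(0,-.138),.0215,-11.3);snap('wrist','w14');snap('side','s14')
c=cv2.imread('pics/s14.png')[170:350,280:460]; w=cv2.imread('pics/w14.png')
cv2.imwrite('pics/c14.png',np.hstack([cv2.resize(c,(380,380)),cv2.resize(w,(420,380))]))
E
```

```text
TCP in jig mm [-1.000e-01 -1.416e+02] z 23.5 F jig [ 0.2 -0.2] -1.2
pos [ 0.4382 -0.0211  0.0235] F [ 0.1 -0.2 -1.2] w 0.491 jaw -11.5 -> tool cm [0.35 0.01 0.22] turn -0.2 q7 -0.56 t 13.47
```

View pics/c14.png

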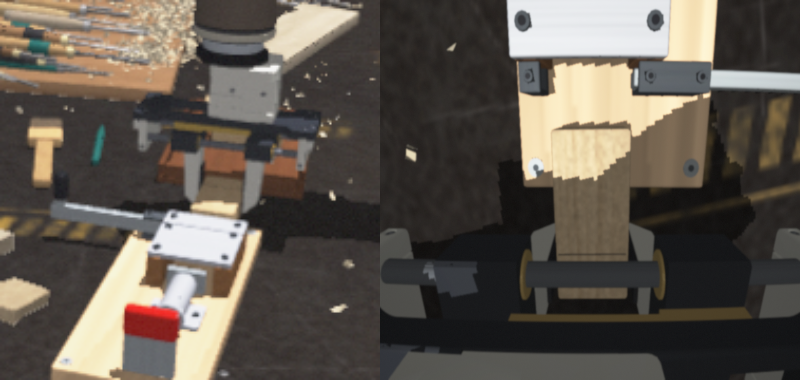

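Call:
arm_command(deltas=[{"xyz": [0,0,-0.8],"turn": 0,"jaw": 255},{"xyz": [-0.5,0,-2.5],"turn": 0,"jaw": 255},{"xyz": [-1,0,-5],"turn": 0,"jaw": 255},{"xyz": [-1.5,0,-7.5],"turn": 0,"jaw": 255},{"xyz": [-1.5,0,-9],"turn": 0,"jaw": 255}])

```text
clock: 13.98
position: [0.4367, -0.0376, 0.1156]
ee_rot: [-2.409, -1.972, -0.029]
force: [0.8, 0.1, -1.6]
width: 0.487
```

Call:
arm_command(deltas=[{"xyz": [0,0,0],"turn": 4,"jaw": 255},{"xyz": [0,0,0],"turn": 10,"jaw": 255},{"xyz": [0,0,0],"turn": 17,"jaw": 255},{"xyz": [0,0,0],"turn": 24,"jaw": 255},{"xyz": [0,0,0],"turn": 30,"jaw": 255}])

```text
clock: 14.4
position: [0.4368, -0.0368, 0.1163]
ee_rot: [-2.837, -1.272, -0.017]
force: [-0.1, 0.0, -0.3]
width: 0.491
```

Call:
arm_command(deltas=[{"xyz": [0,0,0],"turn": 6,"jaw": 255},{"xyz": [0,0,0],"turn": 13,"jaw": 255},{"xyz": [0,0,0],"turn": 20,"jaw": 255},{"xyz": [0,0,0],"turn": 27,"jaw": 255},{"xyz": [0,0,0],"turn": 30,"jaw": 255}])

```text
clock: 14.82
position: [0.437, -0.036, 0.1169]
ee_rot: [-3.069, -0.486, -0.004]
force: [0.5, 0.2, -0.6]
width: 0.488
```

```bash
python3 - <<'E'
from h import *
plan((.392,-.184),.12,-98.7);print(Ro.from_rotvec(observe()['ee_rot']).as_matrix()[:,2]);snap('wrist','w15');print(observe()['joints'].round(2))
E
```

```text
pos [ 0.437  -0.036   0.1169] F [ 0.5  0.2 -0.6] w 0.488 jaw -72.0 -> tool cm [-8.84 12.67 -0.81] turn 26.7 q7 -1.35 t 14.82
[-0.00278805  0.03475027 -0.99939214]
[ 0.2   0.3  -0.26  2.12  0.06  0.74 -1.35]
```

View pics/w15.png

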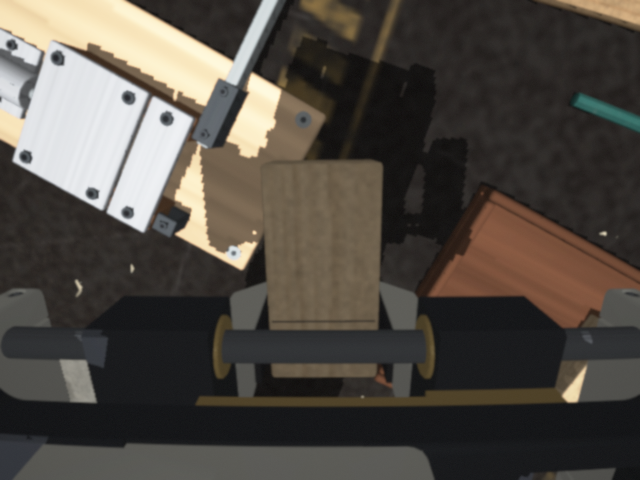

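Call:
arm_command(deltas=[{"xyz": [-1,1.5,0],"turn": 5,"jaw": 255},{"xyz": [-3,4.3,0],"turn": 11,"jaw": 255},{"xyz": [-5,7.2,0],"turn": 17,"jaw": 255},{"xyz": [-7,10.1,-0.5],"turn": 23,"jaw": 255},{"xyz": [-8.8,12.7,-0.8],"turn": 26.7,"jaw": 255}])

```text
clock: 15.28
position: [0.3919, -0.1853, 0.1206]
ee_rot: [-3.098, 0.241, 0.008]
force: [1.2, 0.6, -0.8]
width: 0.487
```

Call:
arm_command(deltas=[{"xyz": [0,0,0],"turn": 0,"jaw": 255},{"xyz": [0,0,0],"turn": 0,"jaw": 255},{"xyz": [0,0,0],"turn": 0,"jaw": 255}])

```text
clock: 15.53
position: [0.3923, -0.1845, 0.1208]
ee_rot: [-3.097, 0.237, 0.007]
force: [-1.1, 0.1, -0.9]
width: 0.488
```

```bash
python3 - <<'E'
from h import *
plan((.392,-.184),.12,-98.7);snap('wrist','w16');snap('scene','s16');snap('side','d16')
c=cv2.imread('pics/s16.png')[170:310,370:550]; d=cv2.imread('pics/d16.png')[170:310,290:470]
cv2.imwrite('pics/c16.png',np.hstack([cv2.resize(c,(400,311)),cv2.resize(d,(400,311))]))
E
```

```text
pos [ 0.3923 -0.1845  0.1208] F [-1.1  0.1 -0.9] w 0.488 jaw -98.8 -> tool cm [-0.03 -0.04  0.09] turn -0.1 q7 -1.38 t 15.53
```

View pics/w16.png

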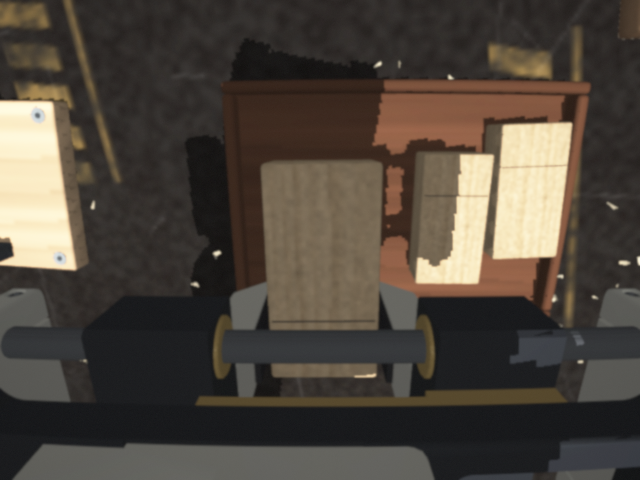

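View pics/c16.png

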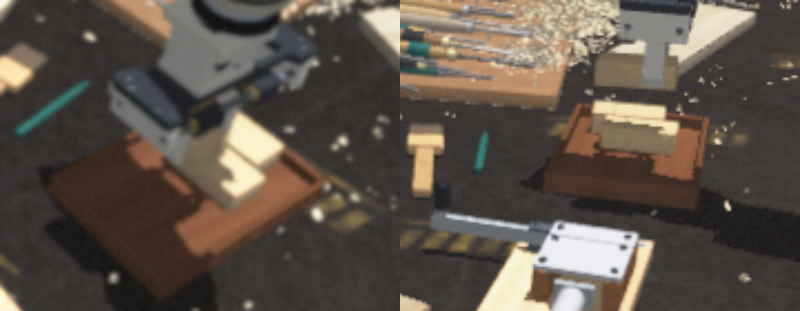

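```bash
python3 - <<'E'
from h import *
im=load('w16')
P=onplane(im,[(224,82),(589,85)],.024); print('tray +x edge',P.round(4)[:,:2].tolist(),np.linalg.norm(P[1]-P[0]))
v=(P[0]-P[1])[:2];yaw=np.degrees(np.arctan2(v[1],v[0]))-90;print('yaw',yaw)
th=np.radians(yaw);R=np.array([[np.cos(th),-np.sin(th)],[np.sin(th),np.cos(th)]])
t=P.mean(0)[:2]-R@[.086,0];print('tray t',t)
T=lambda Q:((Q[:,:2]-t)@R*1e3).round(1).tolist()
print('sawn2',T(onplane(im,[(415,153),(493,155),(483,284),(411,283)],.036)))
print('sawn1',T(onplane(im,[(487,124),(572,122),(558,258),(493,259)],.036)))
print('left wall inner',T(onplane(im,[(236,93),(243,280)],.024)))
print('depth held block', [(dep(im,[p])[0]).round(4).tolist() for p in [(280,180),(365,180),(280,300),(365,300)]])
print('floor depth',dep(im,[(300,120),(395,270),(250,150)]).round(4).tolist(), 'sawn top',dep(im,[(470,250),(530,200)])[:,2])
o=observe();print('tcp tray',T(o['position'][None]))
E
```

```text
tray +x edge [[0.5104, -0.1341], [0.4743, -0.3683]] 0.23701313234724047
yaw -8.746618647758723
tray t [ 0.4073617  -0.23810115]
sawn2 [[41.6, -5.3], [40.9, -55.5], [-48.5, -60.1], [-48.3, -8.9]]
sawn1 [[59.9, -49.4], [62.3, -103.6], [-28.5, -110.5], [-29.7, -64.6]]
left wall inner [[79.1, 111.0], [-52.9, 114.3]]
depth held block [[0.4547, -0.1789, 0.1428], [0.4501, -0.2098, 0.1424], [0.408, -0.1705, 0.1451], [0.4034, -0.204, 0.145]]
floor depth [[0.4796, -0.1778, 0.0087], [0.358, -0.2325, 0.0075], [0.4648, -0.1384, 0.0075]] sawn top [0.03607126 0.0350427 ]
tcp tray [[-23.1, 51.4]]
```

```bash
python3 - <<'E'
from h import *
plan((.392,-.186),.035,-98.7);plan((.392,-.186),.018,-98.7)
E
```

```text
pos [ 0.3924 -0.1838  0.1206] F [-0.8 -0.9 -0.6] w 0.489 jaw -98.7 -> tool cm [0.06 0.52 8.55] turn 0.0 q7 -1.38 t 15.68
pos [ 0.3924 -0.1838  0.1206] F [-0.8 -0.9 -0.6] w 0.489 jaw -98.7 -> tool cm [ 0.07  0.58 10.25] turn 0.0 q7 -1.38 t 15.68
```

Call:
arm_command(deltas=[{"xyz": [0,0.1,1.5],"turn": 0,"jaw": 255},{"xyz": [0,0.2,3.5],"turn": 0,"jaw": 255},{"xyz": [0,0.3,5.5],"turn": 0,"jaw": 255},{"xyz": [0,0.4,7.3],"turn": 0,"jaw": 255},{"xyz": [0,0.5,8.3],"turn": 0,"jaw": 255}])

```text
clock: 16.1
position: [0.3911, -0.1843, 0.0359]
ee_rot: [-3.097, 0.23, 0.01]
force: [-0.3, 0.5, -0.3]
width: 0.492
```

Call:
arm_command(deltas=[{"xyz": [0,0,0.2],"turn": 0,"jaw": 255},{"xyz": [0,0,0.5],"turn": 0,"jaw": 255},{"xyz": [0,0,0.5],"turn": 0,"jaw": 255}])

```text
clock: 16.35
position: [0.3914, -0.1834, 0.0308]
ee_rot: [-3.096, 0.228, 0.011]
force: [-0.0, -0.0, -0.7]
width: 0.487
```

```bash
python3 - <<'E'
from h import *
plan((.392,-.186),.015,-98.7);snap('wrist','w17')
im=load('w17');print([(dep(im,[p])[0]).round(4).tolist() for p in [(280,180),(365,180),(280,300),(365,300)]])
E
```

```text
pos [ 0.3914 -0.1834  0.0308] F [-0.  -0.  -0.7] w 0.487 jaw -98.4 -> tool cm [0.12 0.31 1.57] turn 0.3 q7 -1.39 t 16.35
[[0.4538, -0.1774, 0.0521], [0.4493, -0.2084, 0.0522], [0.4071, -0.1693, 0.0551], [0.4025, -0.2029, 0.0546]]
```

View pics/w17.png

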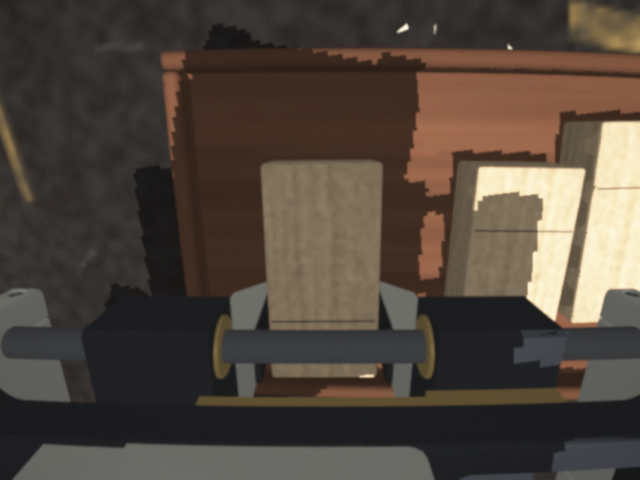

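Call:
arm_command(deltas=[{"xyz": [0,0.1,0.3],"turn": 0.3,"jaw": 255},{"xyz": [0,0.1,0.7],"turn": 0.3,"jaw": 255},{"xyz": [0,0.1,1.1],"turn": 0.3,"jaw": 255},{"xyz": [0,0.1,1.3],"turn": 0.3,"jaw": 255},{"xyz": [0,0.1,1.3],"turn": 0.3,"jaw": 255}])

```text
clock: 16.82
position: [0.391, -0.1841, 0.0177]
ee_rot: [-3.096, 0.237, 0.011]
force: [-0.1, 0.8, -0.2]
width: 0.49
```

Call:
arm_command(deltas=[{"xyz": [0,0,0.1],"turn": 0,"jaw": 255},{"xyz": [0,0,0.2],"turn": 0,"jaw": 255},{"xyz": [0,0,0.2],"turn": 0,"jaw": 255},{"xyz": [0,0,0.2],"turn": 0,"jaw": 255}])

```text
clock: 17.15
position: [0.391, -0.184, 0.0157]
ee_rot: [-3.096, 0.237, 0.011]
force: [0.6, 0.4, -1.2]
width: 0.49
```

```bash
python3 - <<'E'
from h import *
plan((.392,-.186),.013,-98.7);snap('wrist','w18')
im=load('w18');print([(dep(im,[p])[0]).round(4).tolist() for p in [(280,180),(365,180),(280,300),(365,300)]])
E
```

```text
pos [ 0.391  -0.184   0.0157] F [ 0.6  0.4 -1.2] w 0.490 jaw -98.8 -> tool cm [0.13 0.19 0.26] turn -0.1 q7 -1.4 t 17.15
[[0.4535, -0.1785, 0.0379], [0.4488, -0.2094, 0.0367], [0.4069, -0.1701, 0.0403], [0.4023, -0.2036, 0.04]]
```

Call:
arm_command(deltas=[{"xyz": [0,0,0.1],"turn": 0,"jaw": 255},{"xyz": [0,0,0.15],"turn": 0,"jaw": 255},{"xyz": [0,0,0.2],"turn": 0,"jaw": 255},{"xyz": [0,0,0.2],"turn": 0,"jaw": 255}])

```text
clock: 17.53
position: [0.3909, -0.1837, 0.0138]
ee_rot: [-3.096, 0.236, 0.011]
force: [-2.2, 1.9, 4.1]
width: 0.489
```

```bash
python3 - <<'E'
from h import *
plan((.392,-.186),.012,-98.7);snap('wrist','w19')
im=load('w19');print([(dep(im,[p])[0]).round(4).tolist() for p in [(280,180),(365,180),(280,300),(365,300)]])
E
```

```text
pos [ 0.3909 -0.1837  0.0138] F [-2.2  1.9  4.1] w 0.489 jaw -98.7 -> tool cm [0.14 0.21 0.17] turn -0.0 q7 -1.4 t 17.53
[[0.4536, -0.1784, 0.0364], [0.449, -0.2091, 0.0362], [0.4066, -0.1697, 0.0377], [0.402, -0.2034, 0.0377]]
```

Call:
arm_command(deltas=[{"xyz": [0,0,0.1],"turn": 0,"jaw": 255},{"xyz": [0,0,0.15],"turn": 0,"jaw": 255},{"xyz": [0,0,0.15],"turn": 0,"jaw": 255},{"xyz": [0,0,0.15],"turn": 0,"jaw": 255}], force=8)

```text
clock: 17.92
position: [0.391, -0.1836, 0.0124]
ee_rot: [-3.096, 0.236, 0.011]
force: [-1.5, 1.0, 5.1]
width: 0.487
```

```bash
python3 - <<'E'
from h import *
plan((.392,-.186),.012,-98.7);snap('wrist','w20')
im=load('w20');print([(dep(im,[p])[0]).round(4).tolist() for p in [(280,180),(365,180),(280,300),(365,300)]])
E
```

```text
pos [ 0.391  -0.1836  0.0124] F [-1.5  1.   5.1] w 0.487 jaw -98.7 -> tool cm [0.14 0.22 0.03] turn -0.0 q7 -1.4 t 17.92
[[0.4539, -0.1787, 0.0379], [0.4493, -0.2088, 0.0367], [0.4071, -0.1698, 0.0374], [0.4025, -0.2032, 0.0373]]
```

Call:
arm_command(deltas=[{"xyz": [0,0,0],"turn": 0,"jaw": 120},{"xyz": [0,0,0],"turn": 0,"jaw": 105},{"xyz": [0,0,0],"turn": 0,"jaw": 90},{"xyz": [0,0,0],"turn": 0,"jaw": 90},{"xyz": [0,0,0],"turn": 0,"jaw": 90}])

```text
clock: 18.38
position: [0.391, -0.1837, 0.0123]
ee_rot: [-3.096, 0.236, 0.011]
force: [0.8, 0.3, 0.4]
width: 0.642
```

Call:
arm_command(deltas=[{"xyz": [0,0.02,-0.5],"turn": 0,"jaw": 90},{"xyz": [0,0.1,-2],"turn": 0,"jaw": 90},{"xyz": [0,0.2,-4.5],"turn": 0,"jaw": 90},{"xyz": [0,0.2,-7.5],"turn": 0,"jaw": 90},{"xyz": [0,0.2,-10.5],"turn": 0,"jaw": 90}])

```text
clock: 18.8
position: [0.3905, -0.1894, 0.1184]
ee_rot: [-3.095, 0.237, 0.013]
force: [0.8, 0.6, 0.4]
width: 0.648
```

Call:
arm_command(deltas=[{"xyz": [-2,0,-2],"turn": 0,"jaw": 90},{"xyz": [-3,0,-5],"turn": 0,"jaw": 90},{"xyz": [-3,0,-8],"turn": 0,"jaw": 90},{"xyz": [-3,0,-8],"turn": 0,"jaw": 90},{"xyz": [-3,0,-8],"turn": 0,"jaw": 90}])

```text
clock: 19.22
position: [0.3622, -0.1884, 0.2004]
ee_rot: [-3.097, 0.237, 0.007]
force: [-0.2, -1.0, -0.8]
width: 0.649
```

```bash
python3 - <<'E'
from h import *
print({k:v for k,v in observe().items() if k in('clock','position','force','width','dq')});snap('wrist','w21');snap('scene','s21');snap('side','d21')
E
```

```text
{'clock': 19.2167, 'dq': array([-0.00658286,  0.04432199, -0.00213748,  0.04123741,  0.00246248,
       -0.02538943, -0.00021628]), 'position': array([ 0.36222736, -0.18844345,  0.20044435]), 'force': array([-0.21739704, -1.00617382, -0.75350789]), 'width': 0.6489996369309279}
```

View pics/w21.png

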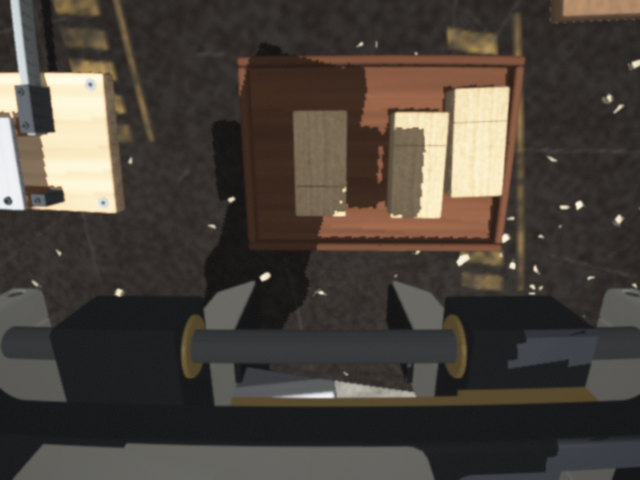

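View pics/s21.png

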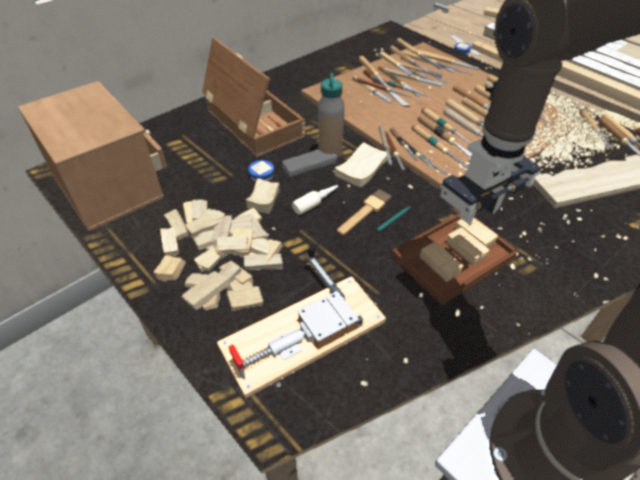

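View pics/d21.png

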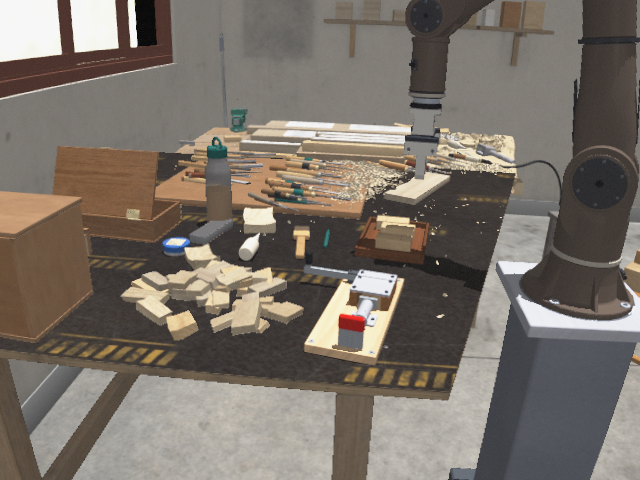

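Call:
arm_command(deltas=[{"xyz": [0,0,0],"turn": 0,"jaw": 90},{"xyz": [0,0,0],"turn": 0,"jaw": 90},{"xyz": [0,0,0],"turn": 0,"jaw": 90}])

```text
clock: 19.62
position: [0.3603, -0.1874, 0.1971]
ee_rot: [-3.094, 0.236, 0.018]
force: [0.5, -0.3, 0.5]
width: 0.647
```

```bash
python3 - <<'E'
from h import *
im=load('w21');print('block top z',dep(im,[(300,118),(340,118),(300,208),(338,205)])[:,2].round(4))
th=np.radians(-8.75);R=np.array([[np.cos(th),-np.sin(th)],[np.sin(th),np.cos(th)]]);t=np.array([.4074,-.2381])
T=lambda Q:((Q[:,:2]-t)@R*1e3).round(1).tolist()
print('block',T(onplane(im,[(293,110),(347,110),(346,217),(295,216)],.036)))
print('sawn2',T(onplane(im,[(390,112),(449,112),(441,219),(389,218)],.036)))
a=load('scene0')['frame'].astype(int);b=load('s21')['frame'].astype(int)
d=np.abs(a-b).max(2)
for n,(x0,y0,x1,y1) in dict(brush=(335,188,392,236),pen=(376,205,412,232),glue=(288,183,340,215)).items(): print(n,d[y0:y1,x0:x1].mean().round(1))
o=observe();print(o['position'],np.abs(o['dq']).max(),o['clock'])
E
```

```text
block top z [0.0367 0.0369 0.0365 0.0362]
block [[42.4, 72.9], [42.4, 28.0], [-48.5, 27.3], [-48.0, 73.0]]
sawn2 [[40.9, -7.5], [41.4, -56.3], [-49.5, -57.4], [-49.0, -11.1]]
brush 4.2
pen 3.7
glue 4.0
[ 0.3602906  -0.18737606  0.1970765 ] 0.0064740794180746285 19.6167
```

```bash
python3 -c "
from cell import sign_off; print(sign_off())"
```

```text
the job is handed in; nothing more can be done
None
```

The block is out of the jig and lying flat and right way up on the tray floor beside the two sawn blocks. I handed the job in with about 20 s on the robot's clock.

**What I did:** I drew the bolt to its stop (about 62 mm) and pressed the ejector until the force rose sharply with no further travel. It sprang back when released. I then gripped the block by its exposed end, pulled it clear, turned it and laid it down parallel to the other two.

**Last checks:**
- **Block:** its top is level, at z = 36.2 to 36.9 mm. It lies at tray x -48 to +42 mm and y +27 to +73 mm, about 35 mm clear of sawn_2.
- **Other objects:** sawn_2 is where it was before placing, to within measurement error. I checked sawn_1 only by eye in the final images. The picture patches around the brush, pen and glue bottle hardly changed from the first image.
- **Jig:** the final views show the bolt drawn and the ejector out.

**Disagreements and slips:**
- The tray's side measured 237 mm in the wrist image against the stated 242 mm.
- Pressing the bolt and ejector left the tool leaning about 2°. The block was therefore about 3° off level while carried. A light press of about 5 N on the tray floor levelled it before I let go.
- At the end stops the finger force reached about 42 N (resultant) on the bolt and about 33 N on the ejector. Only the fingers touched, and the wrist force stayed well under 120 N.

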